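Set a depth stop and lock it with its jam nut

ROBOT

A 7-joint arm with a two-finger parallel gripper is mounted at the origin on the work surface; the furniture and walls round the work are solid. World frame = base frame: x ahead of the robot, y to its left, z up, the work surface at z = 0. Lengths are in mm, angles in rad, forces in N, time in s.
With the tool pointing down it reaches from about 400 to 875 mm from the base axis. Payload 6.5 kg.
Tool frame: the origin (TCP) lies midway between the tips of the shut fingers; the grasp point (between the pads) lies behind it (bot.grasp_offset is the z of the grasp point in the tool frame, in mm); z points along the fingers, y is the line along which they close (so a half turn about z gives the same grasp; the last joint's range is limited). The gripper opens to 85 mm and grips with 20 to 120 N. Pads are 22 mm wide; open, the fingers measure 114 mm over their backs; the gripper's body (76 mm by 85 mm) begins 54 mm behind the grasp point. The pads swing forward as they close: fully open they stand 13 mm farther back than shut.
Start: joints at [1.116, 0.536, -0.004, 1.538, 0.003, 1.067, -0.071], TCP at [246.396, -601.481, 231.29] pointing down, gripper open.
Joint ranges: [-2.7, 2.7], [-0.37, 2.16], [-1.27, 1.26], [0.24, 2.4], [-1.31, 4.45], [0.19, 1.91], [-2.76, 2.76]. Speed limits (rad/s): [2.39, 2.39, 3.14, 3.14, 3.14, 3.14, 3.14].

INTERFACE

Orientations are given as a unit quaternion [w, x, y, z].
In Python, from workcell import bot gives the robot as it stands.
- The arm moves only by the shell command python3 nudge.py, which reads ROWS from standard input. ROWS is a JSON list of rows, 1 to 10 of them, each an object with the fields sx, sy, sz (the shift in m), rx, ry, rz (a rotation vector in units of 0.1 rad), jaw (the finger opening in mm); a field left out counts as zero (the opening has to be given); each row is the pose to reach, as a shift and turn from the pose commanded when the command began, along the tool's axes at that moment; what a row does not reach only later rows make up. A row lasts 1/10 s, in which the tool goes at most 50 mm and 0.15 rad, less where a joint would pass 70% of its speed; a pose out of reach is approached as far as the arm can. The fingers move at their own pace and stop on an object; the grip force is fixed at half the most. Time passes only in rows, so rows that do not move let the fingers close. It prints the time, the measured TCP pose, the force, the opening and the grip force at its end. Input that does not fit is refused with a message, and nothing moves.
- bot.state(): the state, without advancing time (a new reading comes with each control period).
- bot.get_image(name): name is "scene" or "top" or "wrist"; returns a dict with "image" (420x560x3 uint8, red, green, blue), "fx", "fy", "cx", "cy" (pixels), "D" ([k1, k2, p1, p2, k3] as OpenCV has them; the pictures are not rectified), "origin" and "rotation" of the camera in the world; the wrist camera has in their place "mount" (4x4, takes a point from camera to tool coordinates, whose origin is the TCP and whose axes are the flange's). Camera axes: x right, y down, z forward; pixel columns grow to the right and rows downward; lengths in mm; the calibration is good to about 2 mm. A picture is of the moment at which its call begins: read the wrist's pose just before it. There is no depth.
- bot.sign_off(): hands the job in; it is judged then, once.
The state is a dict: "time_s": time; "qpos": joint angles; "joint_vel": joint speeds; "joint_torque": joint torques, N m; "tool_pos": TCP position; "eef_rot": TCP orientation; "wrist_force": force on the tool from outside, world axes, zero at the start; "wrist_torque": the same for the moment, N m; "opening": finger opening in mm; "grasp_force": force on a finger pad.
Only numpy, scipy, OpenCV 4.12 (cv2) and the standard library are available. Lean on these libraries where they do the work, as an engineer would, in place of code of your own. Each camera call takes 0.05 s, during which the arm holds its last target. There are 200 camera calls.

TASK

Set the depth stop: turn its blue setting knob until the white pointer stands on the red mark of the dial. Then take the jam nut's orange handle clockwise (seen from above) to run the nut down against the body, and nip it tight with 12 newtons at the handle, give or take 3, and no more. Let go with the pointer still on the mark and the nut tight, and leave the things round it where they are.

Things in the scene. Friction and masses are not known exactly. Their poses are not given: they have to be found in the camera images.
- stop: the depth stop, a fixed grey and aluminium fixture with a 104 x 104 mm base plate, 128 mm tall over its knob. Origin: centre of its underside, on the common vertical axis of stud, nut, dial and knob. A column 36 to 52 mm from the axis on its +x side carries the dial disc (74 mm across, its top 88.5 mm above the origin); the handle never passes there
- knob_grip (a point): middle of the blue knob's bar grip, on the axis, 115 mm above the worktop. The bar is 44 mm long (its own x axis), 12 mm thick (its y) and 32 mm high; its top is 11 mm above this point and a 38 mm round skirt begins 20 mm below it. The knob turns about the vertical with a friction of 0.12 N m and stays where it is left; it needs less than 1.5 rad
- pointer (a point): outer part of the knob's white pointer, 29 mm from the axis, in line with the bar (on the bar's -x side), at the height of the dial face
- mark (a point): middle of the red mark (16 mm long radially, 4.5 mm wide) on the black dial ring, also 29 mm from the axis; grey ticks every 15 degrees lie round it. Where it stands on the ring's circle differs from job to job; the ring is not to be turned
- handle (a point): middle of the jam nut's upright orange handle: a free-turning sleeve 16 mm across and 49 mm high at the end of the nut's steel arm, about 91 mm above the worktop; its top is 22 mm higher, the arm 27 mm lower. It moves on a level circle, 85 mm from the axis of the stop, on the stop's -x and +y sides
- nut: the steel hexagon jam nut, 14 mm high, origin on the axis at its underside. Loose at the start, it turns clockwise seen from above with 2.5 N at the handle, sinking 1.9 mm a radian; after 0.85 to 2.0 rad (just where cannot be seen) it meets the washer and resists like a spring, 2.8 N per mm at the handle. Let go, it stays tight but springs back a few mm
- washer (a joint): how far the conical brass washer under the nut is flattened, m: 0 while the nut is loose, 0.00012 at 12 N on the handle and about 0.00003 after a well tightened nut is let go; too little to be measured or seen, so feel the force
- dish: petri dish with a clear lid, 92 mm across, 16 mm high, lying near the stop; bystander. Origin: centre of its underside
- timer: white wedge-shaped bench timer, 62 x 78 x 34 mm; bystander. Origin: centre of its underside
- plates: clear banded pile of well plates, 86 x 129 x 69 mm, behind the stop; bystander. Origin: centre of its underside

How it is judged:
By the outcome, as a careful person would: the job done as asked, in the order asked, and still so for the second after the job is handed in, with the robot touching nothing.
It also fails if it takes over 54 s, if anything falls off the work surface, if the arm or the gripper's body presses on something with over 40 N, if the wrist force passes 120 N, or if a joint passes its speed limit or range.

## Working session

There is one attempt and no reset: what is moved stays moved. The work goes in short steps, Python scripts to look and compute and a shell command to move; the robot and the scene stay as the last step left them, time stands still between calls to the robot, and variables do not carry over. Pictures are saved under pics/ and viewed, at most 10 in all, crops included, and the job is handed in when it is done.

```bash
ls; mkdir -p pics; cat > h.py <<'E'
import numpy as np,cv2,pickle
from workcell import bot
from scipy.spatial.transform import Rotation as R
def grab(n,fn=None):
    s=bot.state(); d=bot.get_image(n); d=dict(d)
    if n=="wrist":
        w,x,y,z=s["eef_rot"]; T=np.eye(4);T[:3,:3]=R.from_quat([x,y,z,w]).as_matrix();T[:3,3]=s["tool_pos"]
        M=T@np.array(d["mount"]); d["origin"]=M[:3,3]; d["rotation"]=M[:3,:3]
    d["origin"]=np.array(d["origin"]);d["rotation"]=np.array(d["rotation"])
    if fn: cv2.imwrite("pics/"+fn+".png",d["image"][:,:,::-1]); pickle.dump(d,open("pics/"+fn+".pkl","wb"))
    return d
def ray(d,px):
    K=np.array([[d["fx"],0,d["cx"]],[0,d["fy"],d["cy"]],[0,0,1]])
    u=cv2.undistortPoints(np.array(px,float).reshape(-1,1,2),K,np.array(d["D"],float))[:,0]
    v=np.c_[u,np.ones(len(u))]@d["rotation"].T
    return v/np.linalg.norm(v,axis=1)[:,None]
def onplane(d,px,z):
    v=ray(d,px); return d["origin"]+v*((z-d["origin"][2])/v[:,2])[:,None]
def meet(obs):
    A=np.zeros((3,3));b=np.zeros(3);P=[]
    for d,px in obs:
        v=ray(d,px)[0];Q=np.eye(3)-np.outer(v,v);A+=Q;b+=Q@d["origin"];P.append((Q,d["origin"]))
    x=np.linalg.solve(A,b); return x,[np.linalg.norm(Q@(x-o)) for Q,o in P]
def blobs(d,lo,hi,mn=20):
    m=cv2.inRange(cv2.cvtColor(d["image"],cv2.COLOR_RGB2HSV),lo,hi)
    n,l,s,c=cv2.connectedComponentsWithStats(m)
    return [(c[i].round(1),s[i].tolist()) for i in range(1,n) if s[i][4]>=mn],l
E
python3 - <<'E'
from h import *
s=bot.state();print(s,bot.grasp_offset)
ims=[grab(n,n+"0") for n in("scene","top","wrist")]
for d in ims:
    print(d["origin"],d["rotation"].round(2).tolist(),d["fx"])
    for nm,lo,hi in(("blue",(100,120,60),(130,255,255)),("orange",(8,150,120),(22,255,255)),("red",(0,150,80),(5,255,255))):
        print(nm,blobs(d,lo,hi)[0])
cv2.imwrite("pics/st.png",np.hstack([ims[0]["image"],ims[1]["image"]])[:,:,::-1])
E
```

```text
nudge.py
pics
workcell.py
{'time_s': 0.0, 'qpos': array([ 1.11580855,  0.53720828, -0.00441715,  1.53885701,  0.00257632,
        1.06727135, -0.07121478]), 'joint_vel': array([ 2.16040989e-04, -7.97687179e-04,  3.97048820e-04,  8.03930217e-06,
       -8.52465847e-04, -3.69982463e-04, -8.73372066e-04]), 'joint_torque': array([ 6.13076872e-05, -5.83403206e+01,  1.04905631e+00, -2.59100550e+01,
        1.24881958e-02,  9.42185550e-03, -2.48840138e-06]), 'tool_pos': array([ 246.13639492, -600.92538871,  230.39226589]), 'eef_rot': array([-8.39449536e-04,  9.81161934e-01,  1.93185157e-01, -2.25252656e-04]), 'wrist_force': array([ 0.35020519, -0.69456858, -0.26152052]), 'wrist_torque': array([-0.00387826,  0.05996346,  0.01469787]), 'grasp_force': 0.0, 'opening': 85.01896275050639} -18.700000000000003
[ 71.14558545 792.42691774 617.07389925] [0.16, -0.3, 0.84, -0.42] 438.00160968992054
blue [(array([368.5, 146. ]), [343, 120, 60, 51, 841]), (array([203.8, 148. ]), [192, 142, 25, 13, 251]), (array([446.9, 169.3]), [438, 159, 19, 22, 163]), (array([278.3, 218. ]), [271, 206, 15, 25, 115]), (array([286.5, 226.3]), [282, 220, 10, 13, 77])]
orange [(array([319. , 237.4]), [316, 235, 7, 5, 25])]
red []
[374.77544352 282.69429433 948.57276389] [-0.05, 0.72, -0.69, 0.06] 452.5764637229778
blue [(array([300.5,  66.9]), [287, 53, 28, 28, 609]), (array([248.5, 218.5]), [238, 213, 22, 15, 151]), (array([405.9, 233.1]), [357, 220, 115, 25, 1017]), (array([251.6, 227.6]), [243, 222, 16, 11, 91]), (array([484.6, 297.3]), [465, 292, 40, 12, 249])]
orange [(array([248.6, 267.2]), [246, 264, 6, 7, 35])]
red []
[ 317.54440368 -571.85186885  372.87674149] [[0.38, -0.88, -0.28], [-0.93, -0.36, -0.11], [-0.0, 0.3, -0.95]] 320.34774684281103
blue []
orange []
red []
```

View pics/top0.png

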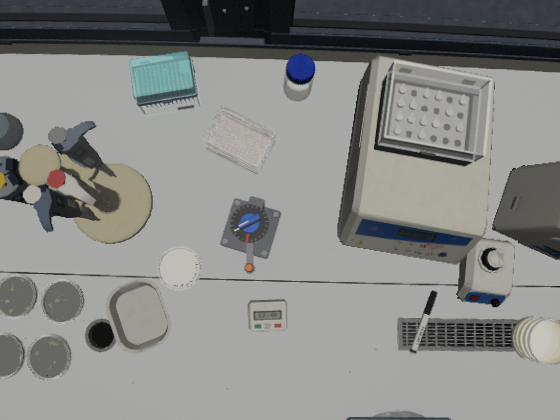

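View pics/scene0.png

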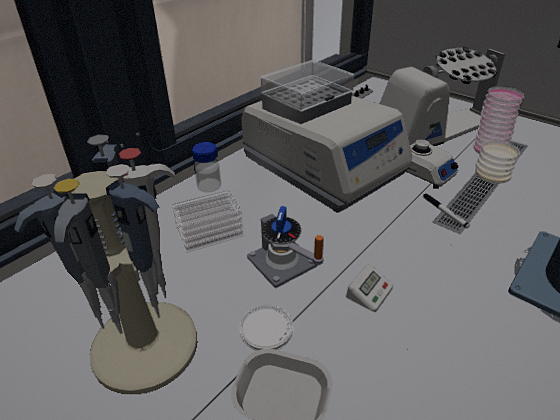

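The top view shows the stop at about (250,226), with the blue knob at (249,222), the orange handle at (249,267) and a red mark near (248,238). The dish is at (180,268), the timer at (268,316) and the plates at (240,138). The scene view agrees: knob (281,218), handle (319,247).

```bash
python3 - <<'E'
from h import *
s=pickle.load(open("pics/scene0.pkl","rb"));t=pickle.load(open("pics/top0.pkl","rb"))
for nm,a,b in(("knob",(281,216),(249.7,222)),("handle",(319.2,237.5),(248.6,267.2))):
    print(nm,meet([(s,a),(t,b)]))
print("dish",onplane(t,[(180,268)],16),"plates",onplane(t,[(240,138)],69),"timer",onplane(t,[(268,316)],30))
c=s["image"][180:300,220:350];cv2.imwrite("pics/c1.png",np.hstack([cv2.resize(c,(400,370),interpolation=2),cv2.resize(t["image"][185:285,195:305],(400,370),interpolation=2)])[:,:,::-1])
w,x,y,z=bot.state()["eef_rot"];print(R.from_quat([x,y,z,w]).as_matrix().round(3))
E
```

```text
Traceback (most recent call last):
  File "h.py", line 22, in meet
    v=ray(d,px)[0];Q=np.eye(3)-np.outer(v,v);A+=Q;b+=Q@d["origin"];P.append((Q,d["origin"]))
      ~~~^^^^^^
  File "h.py", line 15, in ray
    v=np.c_[u,np.ones(len(u))]@d["rotation"].T
      ~~~~~~~~~~~~~~~~~~~~~~~~^~~~~~~~~~~~~~~~
ValueError: matmul: Input operand 1 has a mismatch in its core dimension 0, with gufunc signature (n?,k),(k,m?)->(n?,m?) (size 4 is different from 3)
```

```bash
python3 - <<'E'
p=open("h.py").read()
p=p.replace('    if fn:','    if d["rotation"].shape==(4,): d["rotation"]=R.from_quat(np.roll(d["rotation"],-1)).as_matrix()\n    if fn:',1)
open("h.py","w").write(p)
from h import *
for n in("scene0","top0"):
    d=pickle.load(open(f"pics/{n}.pkl","rb"));d["rotation"]=R.from_quat(np.roll(d["rotation"],-1)).as_matrix();pickle.dump(d,open(f"pics/{n}.pkl","wb"))
s=pickle.load(open("pics/scene0.pkl","rb"));t=pickle.load(open("pics/top0.pkl","rb"))
for nm,a,b in(("knob",(281,216),(249.7,222)),("handle",(319.2,237.5),(248.6,267.2))):
    print(nm,meet([(s,a),(t,b)]))
print("dish",onplane(t,[(180,268)],16),"plates",onplane(t,[(240,138)],69),"timer",onplane(t,[(268,316)],30))
c=s["image"][180:300,220:350];cv2.imwrite("pics/c1.png",np.hstack([cv2.resize(c,(400,370),interpolation=2),cv2.resize(t["image"][185:285,195:305],(400,370),interpolation=2)])[:,:,::-1])
w,x,y,z=bot.state()["eef_rot"];print(R.from_quat([x,y,z,w]).as_matrix().round(3))
E
```

```text
knob (array([482.54939451, 313.43163309, 117.02195627]), [np.float64(0.9433041165471009), np.float64(0.9433041165470453)])
handle (array([398.35238336, 311.8855354 , 110.64530412]), [np.float64(0.562791227535055), np.float64(0.5627912275351772)])
dish [[395.64483939 455.64063318  16.        ]] plates [[658.2280573 340.3908676  69.       ]] timer [[305.85268342 273.13799919  30.        ]]
[[ 0.925  0.379 -0.001]
 [ 0.379 -0.925  0.001]
 [-0.    -0.001 -1.   ]]
```

View pics/c1.png

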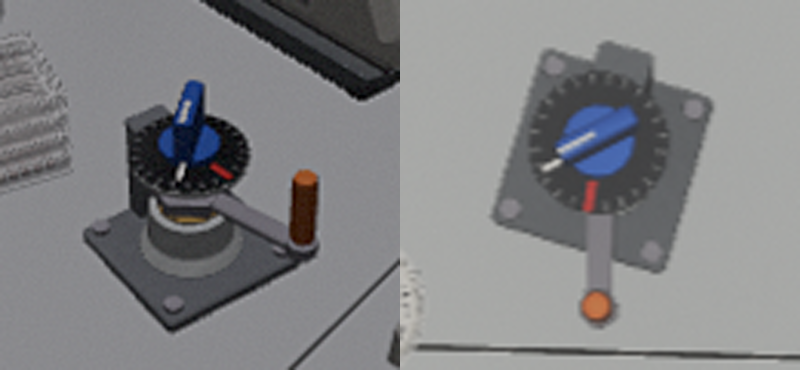

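Pointer is at about 117° and the mark at about 170° (seen from above, from +x), so the knob turns roughly +0.9 rad counter-clockwise. I'll rise first and then travel to above the stop.

Units first: shifts go in m and turns go in units of 0.1 rad. So -180 mm is -0.18, -33 mm is -0.033, -0.1 rad is -1.

```bash
echo '[{"sz": -0.048,"jaw": 85},{"sz": -0.096,"jaw": 85},{"sz": -0.144,"jaw": 85},{"sz": -0.18,"jaw": 85},{"sx": 0.033,"sy": -0.033,"sz": -0.18,"rz": -1,"jaw": 85},{"sx": 0.066,"sy": -0.066,"sz": -0.18,"rz": -2,"jaw": 85},{"sx": 0.099,"sy": -0.099,"sz": -0.18,"rz": -3,"jaw": 60},{"sx": 0.132,"sy": -0.132,"sz": -0.18,"rz": -4,"jaw": 60},{"sx": 0.165,"sy": -0.165,"sz": -0.18,"rz": -5,"jaw": 60},{"sx": 0.198,"sy": -0.198,"sz": -0.18,"rz": -6,"jaw": 50}]' | python3 nudge.py; python3 -c "
from h import *
s=bot.state();T=R.from_quat(np.roll(s['eef_rot'],-1)).as_matrix();print(T.round(3),s['qpos'].round(2))
print(T.T@(np.array([482,313,230])-s['tool_pos']))"
```

```text
time_s: 1.15
tool_pos: [354.8, -341.2, 411.2]
eef_rot: [-0.0, 0.879, 0.476, -0.0]
wrist_force: [0.7, -0.4, -0.3]
opening: 50.1
grasp_force: 0.0
[[ 0.546  0.838 -0.   ]
 [ 0.838 -0.546 -0.   ]
 [-0.    -0.    -1.   ]] [ 0.88  0.12 -0.23  1.68  0.03  1.34  0.07]
[ 617.5235705  -250.82879642  181.03531614]
```

```bash
echo '[{"sx": 0.045,"sy": -0.018,"rz": -1,"jaw": 50},{"sx": 0.09,"sy": -0.036,"rz": -2,"jaw": 50},{"sx": 0.135,"sy": -0.054,"rz": -3,"jaw": 50},{"sx": 0.18,"sy": -0.072,"rz": -4,"jaw": 50},{"sx": 0.225,"sy": -0.09,"rz": -5,"jaw": 50},{"sx": 0.27,"sy": -0.108,"rz": -6,"jaw": 50},{"sx": 0.315,"sy": -0.126,"rz": -7,"jaw": 50},{"sx": 0.36,"sy": -0.144,"rz": -8,"jaw": 50},{"sx": 0.405,"sy": -0.162,"rz": -9,"jaw": 50},{"sx": 0.45,"sy": -0.18,"rz": -10,"jaw": 50}]' | python3 nudge.py; python3 -c "
from h import *
s=bot.state();T=R.from_quat(np.roll(s['eef_rot'],-1)).as_matrix();print(T.round(3),s['qpos'].round(2))
print(T.T@(np.array([482,313,240])-s['tool_pos']))"
```

```text
time_s: 2.15
tool_pos: [451.4, 133.4, 411.4]
eef_rot: [0.0, 0.544, 0.839, -0.0]
wrist_force: [1.4, -0.4, -0.2]
opening: 49.9
grasp_force: 0.0
[[-0.409  0.912  0.001]
 [ 0.912  0.409 -0.   ]
 [-0.001  0.    -1.   ]] [ 0.32  0.13 -0.77  1.7   0.09  1.34 -0.04]
[151.49803697 101.31413883 171.32737229]
```

```bash
echo '[{"sx": 0.038,"sy": 0.025,"jaw": 50},{"sx": 0.076,"sy": 0.05,"sz": 0.02,"jaw": 50},{"sx": 0.114,"sy": 0.075,"sz": 0.05,"jaw": 50},{"sx": 0.151,"sy": 0.101,"sz": 0.09,"jaw": 50},{"sx": 0.151,"sy": 0.101,"sz": 0.13,"jaw": 50},{"sx": 0.151,"sy": 0.101,"sz": 0.17,"jaw": 50},{"sx": 0.151,"sy": 0.101,"sz": 0.17,"jaw": 50},{"sx": 0.151,"sy": 0.101,"sz": 0.17,"jaw": 50}]' | python3 nudge.py; python3 - <<'E'
from h import *
s=bot.state();print(s['qpos'].round(2),s['joint_vel'].round(3).max())
d=grab("wrist","w1")
for nm,lo,hi in(("blue",(100,120,40),(130,255,255)),("orange",(6,150,80),(22,255,255)),("red",(0,150,80),(5,255,255)),("white",(0,0,190),(180,60,255))):
    print(nm,blobs(d,lo,hi,15)[0])
E
```

```text
time_s: 2.95
tool_pos: [482.6, 310.5, 241.9]
eef_rot: [-0.0, 0.545, 0.838, -0.0]
wrist_force: [0.5, -0.0, 1.1]
opening: 50.0
grasp_force: 0.0
[-0.08  0.51 -0.77  1.7   0.39  1.09 -0.56] 0.012
blue [(array([280. , 204.9]), [260, 180, 41, 56, 1373]), (array([557. , 189.7]), [555, 183, 5, 14, 27]), (array([506.5, 365.6]), [486, 352, 37, 33, 444]), (array([164.2, 410.5]), [157, 401, 12, 19, 74])]
orange [(array([189.3, 170. ]), [182, 163, 16, 15, 196])]
red [(array([104.4, 165.3]), [102, 160, 6, 12, 45]), (array([253.9, 185.2]), [246, 179, 17, 13, 82])]
white []
```

View pics/w1.png

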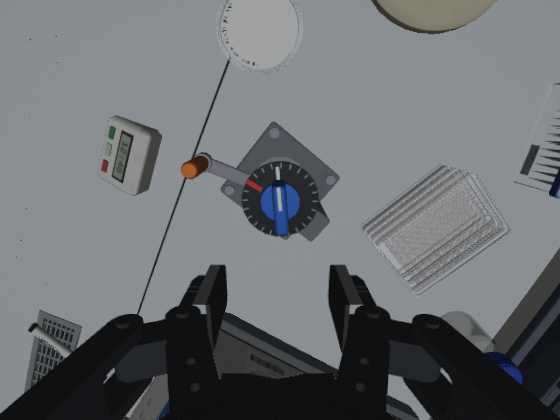

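The wrist view shows the dial centred near (281,198), the pointer up at about (277,172), the mark at (254,185), the handle top at (189,170), the dish at (260,28), the timer and the plates. Next I'll measure these.

```bash
cat >> h.py <<'E'
def measure(d,box,k=1):
    """dial centre px, mark px, pointer px list within box (x0,y0,x1,y1)"""
    x0,y0,x1,y1=box; h=cv2.cvtColor(d["image"],cv2.COLOR_RGB2HSV)[y0:y1,x0:x1]
    def big(m):
        n,l,s,c=cv2.connectedComponentsWithStats(m)
        i=1+np.argmax(s[1:,4]); return c[i]+[x0,y0],s[i,4],(l==i).astype(np.uint8)
    out={}
    out["red"]=big(cv2.inRange(h,(0,130,70),(6,255,255))|cv2.inRange(h,(172,130,70),(180,255,255)))[:2]
    out["blue"]=big(cv2.inRange(h,(100,120,40),(130,255,255)))
    m=cv2.inRange(h,(0,0,0),(180,255,62)); c,a,l=big(m)
    hull=cv2.convexHull(max(cv2.findContours(l,0,1)[0],key=cv2.contourArea))
    out["dial"]=cv2.fitEllipse(hull); out["dial"]=(np.array(out["dial"][0])+[x0,y0],out["dial"][1])
    w=cv2.inRange(h,(0,0,150),(180,50,255)); n,l,s,c=cv2.connectedComponentsWithStats(w)
    out["white"]=[(c[i]+[x0,y0],s[i,4]) for i in range(1,n) if s[i,4]>4]
    return out
E
python3 - <<'E'
from h import *
L=lambda n:pickle.load(open(f"pics/{n}.pkl","rb"))
w,t,s=L("w1"),L("top0"),L("scene0")
m=measure(w,(235,150,325,240));print({k:(v if k!="blue" else v[:2]) for k,v in m.items()})
mt=measure(t,(225,195,272,250));print({k:(v if k!="blue" else v[:2]) for k,v in mt.items()})
print("dial",meet([(w,m["dial"][0]),(t,mt["dial"][0])]),"mark",meet([(w,m["red"][0]),(t,mt["red"][0])]))
print("handle", meet([(w,(189.5,170)),(t,(248.6,267.2)),(s,(319.2,237.5))]))
c=onplane(w,[m["dial"][0]],88.5)[0];r=onplane(w,[m["red"][0]],88.5)[0]
print(c,r,np.linalg.norm(r-c),np.arctan2(*(r-c)[1::-1]))
print("dish",onplane(w,[(260,28)],14))
cv2.imwrite("pics/c2.png",cv2.resize(w["image"][145:245,230:330],(600,600),interpolation=2)[:,:,::-1])
E
```

```text
{'red': (array([253.84782609, 185.14130435]), np.int32(92)), 'blue': (array([279.99563001, 204.88783685]), np.int32(1373)), 'dial': (array([282.04136658, 199.01751709]), (73.37550354003906, 83.09661102294922)), 'white': [(array([277.39393939, 172.60606061]), np.int32(33)), (array([279.05555556, 198.88888889]), np.int32(72))]}Traceback (most recent call last):
  File "<stdin>", line 5, in <module>
  File "h.py", line 40, in measure
    out["dial"]=cv2.fitEllipse(hull); out["dial"]=(np.array(out["dial"][0])+[x0,y0],out["dial"][1])
                ~~~~~~~~~~~~~~^^^^^^
cv2.error: OpenCV(4.12.0) /io/opencv/modules/imgproc/src/shapedescr.cpp:361: error: (-201:Incorrect size of input array) There should be at least 5 points to fit the ellipse in function 'fitEllipseNoDirect'
```

```bash
python3 - <<'E'
from h import *
L=lambda n:pickle.load(open(f"pics/{n}.pkl","rb"))
w,t,s=L("w1"),L("top0"),L("scene0")
print("red top",blobs(t,(0,130,60),(6,255,255),5)[0]);print("red scene",blobs(s,(0,130,60),(6,255,255),5)[0])
print("handle", meet([(w,(189.5,170)),(t,(248.6,267.2)),(s,(319.2,237.5))]))
# bar top white line & blue bar centre at z126; pointer, mark at 88.5
P=onplane(w,[(277.4,172.6),(253.85,185.14),(282,199)],88.5);print(P)
p,r=P[0][:2],P[1][:2]; mid=(p+r)/2; ch=r-p; h=np.sqrt(29**2-(ch@ch)/4); n=np.array([-ch[1],ch[0]])/np.linalg.norm(ch)
for sg in(1,-1):
    c=mid+sg*h*n; a=[np.arctan2(*(q-c)[::-1]) for q in(p,r)]; print("axis",c,a,a[1]-a[0])
print("bar top line",onplane(w,[(279.05,198.9),(282,234),(277.5,182)],126))
cv2.imwrite("pics/c2.png",cv2.resize(w["image"][145:245,230:330],(600,600),interpolation=2)[:,:,::-1])
E
```

```text
red top [(array([ 56. , 178.3]), [48, 170, 17, 17, 230]), (array([246.8, 237.5]), [246, 234, 3, 8, 16]), (array([473.9, 297.6]), [471, 296, 6, 4, 14])]
red scene [(array([129.2, 152.9]), [119, 148, 22, 11, 123]), (array([443.7, 172.1]), [443, 171, 3, 3, 7]), (array([291.3, 235.1]), [288, 233, 8, 5, 17]), (array([384.8, 284.9]), [383, 283, 5, 5, 17])]
handle (array([399.11985137, 311.02062452, 109.75635037]), [np.float64(1.2411081408818094), np.float64(1.2238791787158596), np.float64(0.7198141483726184)])
[[471.81972186 335.46025579  88.5       ]
 [456.40750852 315.66083086  88.5       ]
 [486.07017131 314.14889661  88.5       ]]
axis [484.7455974  309.50025306] [np.float64(2.0327745692292094), np.float64(2.927527802230542)] 0.8947532330013326
axis [443.48163298 341.62083358] [np.float64(-0.2140648513592518), np.float64(-1.1088180843605857)] -0.8947532330013339
bar top line [[479.44485528 321.70522325 126.        ]
 [494.41750856 294.35347177 126.        ]
 [472.4889082  334.1951927  126.        ]]
```

View pics/c2.png

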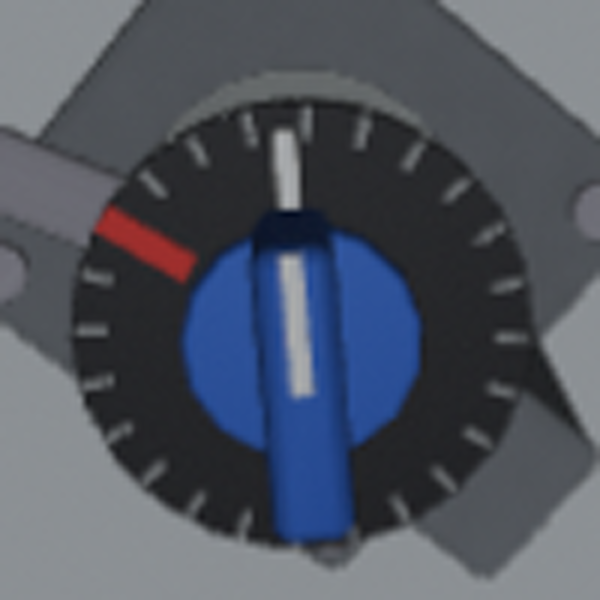

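Crop: the pointer's white line is at about (287,165), the red mark at (148,245), and the dial spans x 73–530, y 98–552. The knob needs about +0.895 rad. Next I'll descend onto the bar.

```bash
echo '[{"sx": 0.0003,"sy": 0.0017,"sz": 0.03,"rz": -0.5,"jaw": 42},{"sx": 0.0003,"sy": 0.0017,"sz": 0.06,"rz": -0.5,"jaw": 42},{"sx": 0.0003,"sy": 0.0017,"sz": 0.085,"rz": -0.5,"jaw": 42},{"sx": 0.0003,"sy": 0.0017,"sz": 0.1,"rz": -0.5,"jaw": 42},{"sx": 0.0003,"sy": 0.0017,"sz": 0.1,"rz": -0.5,"jaw": 42},{"sx": 0.0003,"sy": 0.0017,"sz": 0.1,"rz": -0.5,"jaw": 42}]' | python3 nudge.py; python3 - <<'E'
from h import *
s=bot.state();T=R.from_quat(np.roll(s['eef_rot'],-1)).as_matrix();print(s['tool_pos'],np.degrees(np.arctan2(T[1,0],T[0,0])))
w=grab("wrist","w2")
cv2.imwrite("pics/c3.png",np.hstack([w["image"][100:400,130:430]]*1)[:,:,::-1])
E
```

```text
time_s: 3.6
tool_pos: [485.1, 312.4, 143.1]
eef_rot: [0.001, 0.524, 0.852, 0.001]
wrist_force: [-0.1, -0.2, 0.4]
opening: 42.1
grasp_force: 0.0
[485.0509384  312.35283753 143.13851549] 116.78849608864228
```

View pics/w2.png

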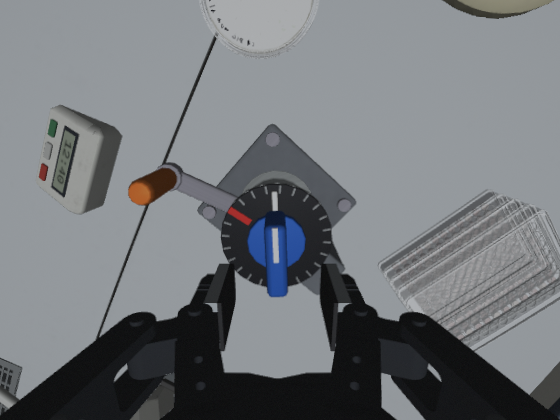

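The bar (277,245) lies centred between the fingers (inner faces at 235 and 320), with the pointer at (275,200) and the mark at (238,215).

```bash
python3 - <<'E'
from h import *
L=lambda n:pickle.load(open(f"pics/{n}.pkl","rb"))
w,v,t,s=L("w1"),L("w2"),L("top0"),L("scene0")
m=measure(w,(235,150,325,240));n=measure(v,(215,180,340,300))
for q in(m,n):print(q["red"],q["blue"][:2],q["white"],q["dial"])
print("mark",meet([(w,m["red"][0]),(v,n["red"][0]),(t,(246.8,237.5)),(s,(291.3,235.1))]))
p=min(n["white"],key=lambda a:a[0][1])[0]
print("ptr",meet([(w,m["white"][0][0]),(v,p)]))
P=onplane(v,[p,n["red"][0]],88.5);p,r=P[0][:2],P[1][:2]; mid=(p+r)/2; ch=r-p; h=np.sqrt(29**2-(ch@ch)/4); nn=np.array([-ch[1],ch[0]])/np.linalg.norm(ch)
c=mid+h*nn;a=[np.arctan2(*(q-c)[::-1]) for q in(p,r)];print(P,"axis",c,a,a[1]-a[0])
E
```

```text
(array([253.84782609, 185.14130435]), np.int32(92)) (array([279.99563001, 204.88783685]), np.int32(1373)) [(array([277.39393939, 172.60606061]), np.int32(33)), (array([279.05555556, 198.88888889]), np.int32(72))] (array([282.04136658, 199.01751709]), (73.37550354003906, 83.09661102294922))
(array([239.07853403, 215.5078534 ]), np.int32(191)) (array([276.16274378, 247.98150639]), np.int32(2974)) [(array([216.5 , 181.75]), np.int32(20)), (array([338., 181.]), np.int32(10)), (array([274.41176471, 200.85882353]), np.int32(85)), (array([336.39520958, 236.16766467]), np.int32(167)), (array([218.5234657 , 249.64981949]), np.int32(277)), (array([275.28735632, 245.31609195]), np.int32(174)), (array([269.08158996, 291.64958159]), np.int32(956))] (array([276.97056961, 271.55949402]), (128.1995849609375, 183.9573974609375))
mark (array([456.01264228, 316.90443167,  88.80471421]), [np.float64(1.2131840606812223), np.float64(1.009986516146165), np.float64(1.5568662697881355), np.float64(0.832727891620378)])
ptr (array([456.37824624, 372.05250978, 274.2772335 ]), [np.float64(8.375647483144876), np.float64(8.375647483144894)])
[[501.91695968 364.04485269  88.5       ]
 [456.23153098 315.76100566  88.5       ]] axis [nan nan] [np.float64(nan), np.float64(nan)] nan<stdin>:9: RuntimeWarning: invalid value encountered in sqrt
```

```bash
echo '[{"sz": 0.015,"jaw": 42},{"sz": 0.03,"jaw": 42},{"sz": 0.042,"jaw": 42},{"sz": 0.042,"jaw": 42}]' | python3 nudge.py
```

```text
time_s: 4.05
tool_pos: [482.6, 310.5, 96.8]
eef_rot: [-0.001, 0.524, 0.852, -0.002]
wrist_force: [-1.2, 0.3, 0.8]
opening: 42.0
grasp_force: 0.0
```

```bash
cat >> h.py <<'E'
def pm(v,p,r,z=88.8):
    P=onplane(v,[p,r],z);p,r=P[0][:2],P[1][:2]; mid=(p+r)/2; ch=r-p; h=np.sqrt(29**2-(ch@ch)/4); nn=np.array([-ch[1],ch[0]])/np.linalg.norm(ch)
    c=mid+h*nn;a=[np.arctan2(*(q-c)[::-1]) for q in(p,r)];print(P,"axis",c,a,a[1]-a[0]); return c,a
E
python3 - <<'E'
from h import *
L=lambda n:pickle.load(open(f"pics/{n}.pkl","rb"))
w,v=L("w1"),L("w2")
print("ptr",meet([(w,(277.4,172.6)),(v,(274.4,200.86))]))
pm(v,(274.4,200.86),(239.08,215.5));s=bot.state();print(s["tool_pos"],s["joint_vel"])
E
```

```text
ptr (array([471.17521826, 336.87940042,  97.77468228]), [np.float64(0.017227037386880403), np.float64(0.017227037386854747)])
[[472.15589669 334.76544105  88.8       ]
 [456.2211677  315.86545254  88.8       ]] axis [484.24524235 308.40547668] [np.float64(2.0007998316504407), np.float64(2.8814270904273824)] 0.8806272587769417
[482.6249991  310.5186849   96.83779177] [ 0.00866214 -0.02584306 -0.01956372 -0.02335583 -0.0172012   0.02427566
  0.01372177]
```

Scaled: -2 mm is -0.002.

```bash
echo '[{"sz": -0.002,"jaw": 30},{"sz": -0.002,"jaw": 10},{"sz": -0.002,"jaw": 0},{"sz": -0.002,"jaw": 0},{"sz": -0.002,"jaw": 0}]' | python3 nudge.py; python3 -c "
from h import *
grab('wrist','w3')"
```

```text
time_s: 4.55
tool_pos: [484.5, 312.2, 102.1]
eef_rot: [0.0, 0.524, 0.852, 0.001]
wrist_force: [-0.7, 0.6, 5.4]
opening: 10.7
grasp_force: 59.1
```

View pics/w3.png

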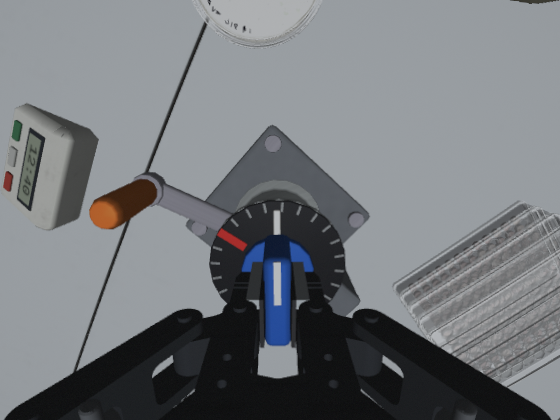

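Gripped. The bar is centred between the pads, the pointer tip is at (277,222) and the mark at (231,240). Now I'll turn the knob.

```bash
echo '[{"rz": -0.8,"jaw": 0},{"rz": -1.6,"jaw": 0},{"rz": -2.4,"jaw": 0},{"rz": -3.2,"jaw": 0},{"rz": -4,"jaw": 0}]' | python3 nudge.py;echo '[{"rz": -0.8,"jaw": 0},{"rz": -1.6,"jaw": 0},{"rz": -2.4,"jaw": 0},{"rz": -3.2,"jaw": 0},{"rz": -4,"jaw": 0},{"rz": -4,"jaw": 0},{"rz": -4,"jaw": 0}]' | python3 nudge.py; python3 - <<'E'
from h import *
s=bot.state();T=R.from_quat(np.roll(s['eef_rot'],-1)).as_matrix();print(s['tool_pos'],np.arctan2(T[1,0],T[0,0]),s["qpos"].round(2))
w=grab("wrist","w4")
cv2.imwrite("pics/c4.png",cv2.resize(w["image"][180:300,210:350],(700,600),interpolation=2)[:,:,::-1])
m=measure(w,(200,180,350,300));print(m["red"],m["white"])
E
```

```text
time_s: 5.1
tool_pos: [484.4, 312.1, 102.1]
eef_rot: [0.0, 0.343, 0.939, 0.001]
wrist_force: [0.0, -1.1, 5.7]
opening: 10.5
grasp_force: 59.1
time_s: 5.8
tool_pos: [484.4, 312.1, 102.1]
eef_rot: [0.0, 0.151, 0.989, 0.0]
wrist_force: [-0.8, 0.1, 6.4]
opening: 10.8
grasp_force: 59.5
[484.35533697 312.12044596 102.07278316] 2.8390006531173557 [-0.05  0.75 -0.85  1.79  0.7   0.92  0.06]
(array([266.728223  , 216.04529617]), np.int32(287)) [(array([205.37770898, 247.45278638]), np.int32(1292)), (array([345.94698085, 250.41531664]), np.int32(679)), (array([276.48175182, 222.08029197]), np.int32(137)), (array([277., 281.]), np.int32(259))]
```

View pics/c4.png

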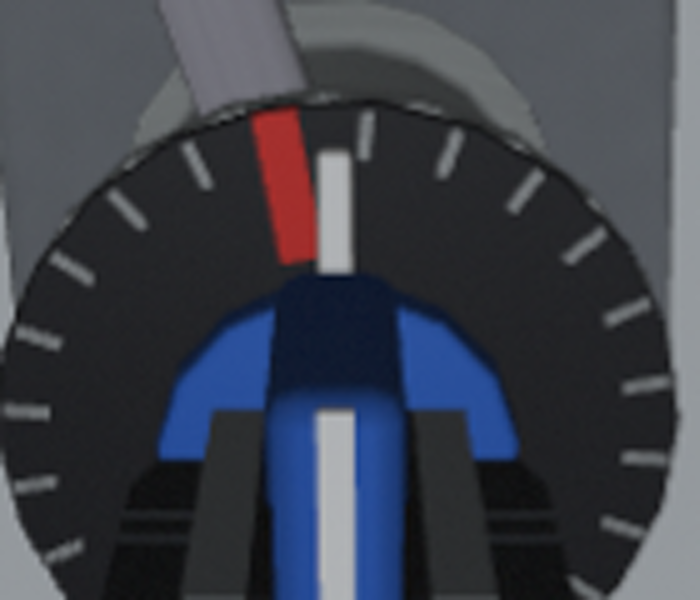

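```bash
python3 - <<'E'
from h import *
d=pickle.load(open("pics/w4.pkl","rb"))
P=onplane(d,[(265.3,202.4),(269.6,232.4),(276.8,210.5),(277,234.5),(266.73,216.05),(276.5,222.08),(277.8,262)],88.8)[:,:2];print(P)
an=lambda v:np.arctan2(v[1],v[0])
print("mark dir",an(P[0]-P[1]),"ptr dir",an(P[2]-P[3]))
for c in((484.4,312.1),(484.3,309.5),(484.4,311)):
    print(c,"mark",an(P[4]-c),np.linalg.norm(P[4]-c),"ptr",an(P[5]-c),np.linalg.norm(P[5]-c), an(P[4]-c)-an(P[5]-c))
E
```

```text
[[448.80239546 317.21039944]
 [464.71926593 314.38105417]
 [454.56975328 321.45687497]
 [466.96738812 317.68805482]
 [455.84848342 315.68866908]
 [460.41683041 319.46731036]
 [482.04382106 313.42301654]]
mark dir 2.9656725530665144 ptr dir 2.846474678497418
(484.4, 312.1) mark 3.016557333507321 28.776164521796147 ptr 2.843555681024658 25.08923445749005 0.1730016524826632
(484.3, 309.5) mark 2.927412602338053 29.11680649566221 ptr 2.746231211151145 25.87958781744683 0.18118139118690824
(484.4, 311) mark 2.9788275363902184 28.933937108001007 ptr 2.8022013330163844 25.433988449483774 0.17662620337383395
```

Scaled: -0.165 rad is -1.65.

```bash
echo '[{"rz": -0.8,"jaw": 0},{"rz": -1.65,"jaw": 0},{"rz": -1.65,"jaw": 0},{"rz": -1.65,"jaw": 0}]' | python3 nudge.py; python3 - <<'E'
from h import *
s=bot.state();T=R.from_quat(np.roll(s['eef_rot'],-1)).as_matrix();print(np.arctan2(T[1,0],T[0,0]))
w=grab("wrist","w5")
cv2.imwrite("pics/c5.png",cv2.resize(w["image"][190:250,240:310],(700,600),interpolation=2)[:,:,::-1])
m=measure(w,(200,180,350,300));print(m["red"],m["white"])
h=cv2.cvtColor(w["image"],cv2.COLOR_RGB2HSV)
r=cv2.inRange(h,(0,90,70),(8,255,255))|cv2.inRange(h,(172,90,70),(180,255,255));wh=cv2.inRange(h,(0,0,140),(180,60,255))
for y in range(196,240,3): print(y,np.nonzero(r[y,240:310])[0]+240,np.nonzero(wh[y,240:310])[0]+240)
E
```

```text
time_s: 6.25
tool_pos: [484.3, 312.1, 102.0]
eef_rot: [0.0, 0.069, 0.998, 0.0]
wrist_force: [-0.1, 0.4, 6.5]
opening: 10.8
grasp_force: 59.5
3.003983314361697
(array([277.22123894, 207.95575221]), np.int32(113)) [(array([205.38807126, 242.16498838]), np.int32(1291)), (array([345.50343643, 262.09793814]), np.int32(582)), (array([276.48175182, 222.08029197]), np.int32(137)), (array([277., 281.]), np.int32(259))]
196 [] []
199 [] []
202 [272 273 274 275 276 277 278 279 280 281] []
205 [272 273 274 275 276 277 278 279 280 281] []
208 [272 273 274 275 276 277 278 279 280 281] []
211 [272 280 281] [274 275 276 277 278 279]
214 [272 281] [274 275 276 277 278 279]
217 [272 281] [274 275 276 277 278 279]
220 [272 281] [274 275 276 277 278 279]
223 [272 281] [274 275 276 277 278 279]
226 [272 281] [274 275 276 277 278 279]
229 [272 281] [274 275 276 277 278 279]
232 [] [274 275 276 277 278 279]
235 [] []
238 [] []
```

View pics/c5.png

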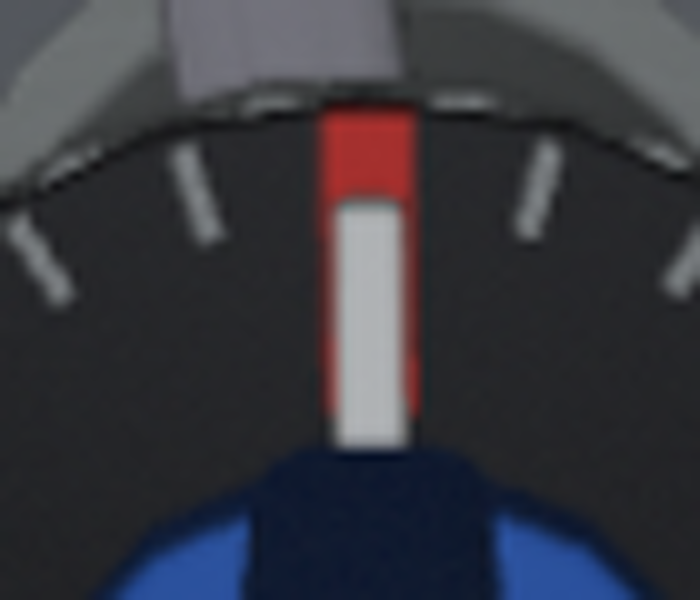

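The pointer (white x 274–279) stands centred on the red mark (272–281). Release, lift straight up, and move out over the handle.

Scaled: 84 mm is 0.084, 28 mm is 0.028.

```bash
echo '[{"jaw": 42},{"jaw": 42},{"jaw": 42},{"sz": -0.02,"jaw": 42},{"sz": -0.05,"jaw": 42},{"sz": -0.08,"jaw": 42},{"sx": 0.028,"sy": -0.004,"sz": -0.09,"jaw": 42},{"sx": 0.056,"sy": -0.008,"sz": -0.09,"jaw": 42},{"sx": 0.084,"sy": -0.012,"sz": -0.09,"jaw": 42},{"sx": 0.084,"sy": -0.012,"sz": -0.09,"jaw": 42}]' | python3 nudge.py;echo '[{"jaw": 42},{"jaw": 42},{"jaw": 42}]' | python3 nudge.py; python3 - <<'E'
from h import *
s=bot.state();T=R.from_quat(np.roll(s['eef_rot'],-1)).as_matrix();print(np.arctan2(T[1,0],T[0,0]),s["qpos"].round(2))
w=grab("wrist","w6"); s1=grab("scene","s6");t=grab("top","t6")
o=((6,150,80),(22,255,255),20)
print("wrist orange",blobs(w,*o)[0],"scene",blobs(s1,*o)[0],"top",blobs(t,*o)[0])
m=measure(w,(150,150,400,400));print(m["red"],m["blue"][:2])
E
```

```text
time_s: 7.3
tool_pos: [395.3, 311.3, 191.3]
eef_rot: [-0.001, 0.067, 0.998, -0.001]
wrist_force: [-0.3, -0.3, 1.2]
opening: 41.9
grasp_force: 0.0
time_s: 7.6
tool_pos: [400.1, 311.2, 191.1]
eef_rot: [-0.0, 0.07, 0.998, 0.0]
wrist_force: [0.6, 0.9, 0.2]
opening: 42.3
grasp_force: 0.0
3.0023957393513077 [ 0.04  0.56 -1.03  1.91  0.57  1.    0.18]
wrist orange [(array([275. , 224.9]), [266, 217, 19, 17, 261])] scene [(array([318.7, 237.7]), [315, 235, 8, 6, 30])] top []
(array([291.45454545, 272.27272727]), np.int32(33)) (array([291.84156627, 316.4253012 ]), np.int32(1660))
```

View pics/w6.png

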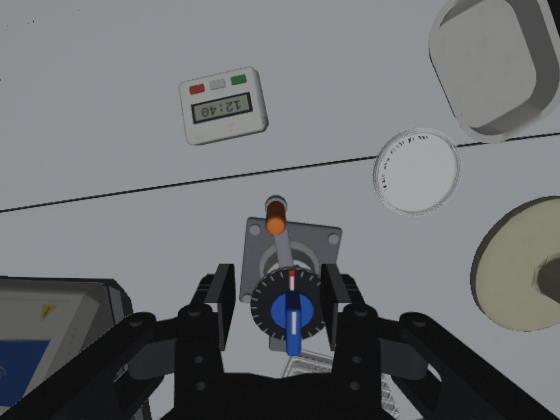

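The pointer is still on the mark (291,275). The handle top is at (276,225), just left of the finger midline (278). No more pictures to view, so I'll measure by numbers from here.

```bash
python3 - <<'E'
from h import *
L=lambda n:pickle.load(open(f"pics/{n}.pkl","rb"))
w,w1,s,t=L("w6"),L("w1"),L("scene0"),L("top0")
print(meet([(w,(275.5,225)),(w1,(189.3,170)),(t,(248.6,267.2)),(s,(319.2,237.5))]))
print(onplane(w,[(275.5,225)],112),onplane(w,[(277,207)],68))
st=bot.state();T=R.from_quat(np.roll(st['eef_rot'],-1)).as_matrix();print(st["tool_pos"],T.T@(np.array([399.5,311.5,78])-st['tool_pos']))
E
```

```text
(array([399.23631727, 310.77094665, 109.8370118 ]), [np.float64(0.7616887717265337), np.float64(0.915055830073101), np.float64(1.491829188953478), np.float64(0.7549773559965007)])
[[398.99836778 310.27475292 112.        ]] [[397.83330685 311.5192466   68.        ]]
[399.54711065 311.2602228  191.13972668] [4.26770827e-02 2.11708723e-01 1.13139784e+02]
```

```bash
echo '[{"sy": -0.0005,"sz": 0.035,"rz": -0.7,"jaw": 42},{"sy": -0.0005,"sz": 0.065,"rz": -1.5,"jaw": 42},{"sy": -0.0005,"sz": 0.09,"rz": -1.5,"jaw": 42},{"sy": -0.0005,"sz": 0.105,"rz": -1.5,"jaw": 42},{"sy": -0.0005,"sz": 0.113,"rz": -1.5,"jaw": 42},{"sy": -0.0005,"sz": 0.113,"rz": -1.5,"jaw": 42}]' | python3 nudge.py;echo '[{"jaw": 35},{"jaw": 25},{"jaw": 18},{"jaw": 0},{"jaw": 0},{"jaw": 0}]' | python3 nudge.py; python3 -c "
from h import *
s=bot.state();T=R.from_quat(np.roll(s['eef_rot'],-1)).as_matrix();print(np.arctan2(T[1,0],T[0,0]),s['qpos'].round(2),T.T@s['wrist_force'])"
```

```text
time_s: 8.35
tool_pos: [398.9, 310.8, 77.9]
eef_rot: [-0.0, -0.006, 1.0, -0.0]
wrist_force: [-0.2, 0.7, 0.8]
opening: 42.3
grasp_force: 0.0
time_s: 8.95
tool_pos: [399.2, 310.7, 78.6]
eef_rot: [0.0, -0.006, 1.0, -0.0]
wrist_force: [-0.1, -1.4, 4.3]
opening: 13.9
grasp_force: 58.5
-3.129446637420257 [-0.06  0.73 -0.91  1.98  0.79  0.83  0.16] [ 0.15217537 -1.36894138 -4.3197428 ]
```

```bash
cat > chk.py <<'E'
# report force in tool axes; exit 1 if tangential force above limit
import sys
from h import *
s=bot.state();T=R.from_quat(np.roll(s['eef_rot'],-1)).as_matrix();f=T.T@s['wrist_force']
ax=np.array([484.3,312.1]);r=s['tool_pos'][:2]-ax
print("Ftool",f.round(2),"r",np.linalg.norm(r).round(2),"ang",np.arctan2(r[1],r[0]).round(4),"toolx",np.arctan2(T[1,0],T[0,0]).round(4),"z",s['tool_pos'][2].round(1),"q",s['qpos'].round(2))
sys.exit(int(-f[1]>float(sys.argv[1])))
E
echo '[{"sx": -0.0003,"sy": 0.0068,"sz": 0.0001,"rz": 0.8,"jaw": 0},{"sx": -0.0011,"sy": 0.0135,"sz": 0.0003,"rz": 1.6,"jaw": 0},{"sx": -0.0024,"sy": 0.0202,"sz": 0.0005,"rz": 2.4,"jaw": 0},{"sx": -0.0043,"sy": 0.0267,"sz": 0.0006,"rz": 3.2,"jaw": 0},{"sx": -0.0067,"sy": 0.0331,"sz": 0.0008,"rz": 4,"jaw": 0},{"sx": -0.0067,"sy": 0.0331,"sz": 0.0008,"rz": 4,"jaw": 0}]' | python3 nudge.py; python3 chk.py 5
```

```text
time_s: 9.55
tool_pos: [405.8, 344.8, 77.8]
eef_rot: [0.0, 0.193, 0.981, 0.0]
wrist_force: [0.3, 0.7, 3.4]
opening: 14.5
grasp_force: 58.5
Ftool [-0.02  0.82 -3.37] r 85.08 ang 2.7467 toolx 2.7536 z 77.8 q [-0.18  0.72 -0.81  1.92  0.72  0.82 -0.2 ]
```

Units first: shifts go in m and turns go in units of 0.1 rad. So 29.1 mm is 0.0291, 23.5 mm is 0.0235, 0.35 rad is 3.5.

```bash
echo '[{"sx": -0.0002,"sy": 0.006,"sz": 0.0001,"rz": 0.7,"jaw": 0},{"sx": -0.0008,"sy": 0.0119,"sz": 0.0003,"rz": 1.4,"jaw": 0},{"sx": -0.0019,"sy": 0.0177,"sz": 0.0004,"rz": 2.1,"jaw": 0},{"sx": -0.0033,"sy": 0.0235,"sz": 0.0005,"rz": 2.8,"jaw": 0},{"sx": -0.0051,"sy": 0.0291,"sz": 0.0007,"rz": 3.5,"jaw": 0},{"sx": -0.0051,"sy": 0.0291,"sz": 0.0007,"rz": 3.5,"jaw": 0}]' | python3 nudge.py; python3 chk.py 5; echo '[{"jaw": 0},{"jaw": 0}]' | python3 nudge.py; python3 chk.py 5;echo '[{"sy": 0.0013,"rz": 0.15,"jaw": 0},{"sy": 0.0026,"rz": 0.3,"jaw": 0}]' | python3 nudge.py; python3 chk.py 5;echo '[{"sy": 0.0013,"rz": 0.15,"jaw": 0},{"sy": 0.0026,"rz": 0.3,"jaw": 0}]' | python3 nudge.py; python3 chk.py 5
```

```text
time_s: 10.15
tool_pos: [421.3, 369.4, 77.0]
eef_rot: [0.0, 0.36, 0.933, 0.0]
wrist_force: [-1.0, -0.7, 5.6]
opening: 14.1
grasp_force: 58.6
Ftool [ 0.27 -1.23 -5.6 ] r 85.14 ang 2.4038 toolx 2.4051 z 77.0 q [-0.26  0.73 -0.73  1.85  0.65  0.82 -0.5 ]
time_s: 10.35
tool_pos: [421.2, 369.2, 77.0]
eef_rot: [0.0, 0.36, 0.933, 0.001]
wrist_force: [-0.4, -0.9, 4.6]
opening: 14.5
grasp_force: 58.7
Ftool [-0.31 -0.91 -4.64] r 85.13 ang 2.4057 toolx 2.4058 z 77.0 q [-0.26  0.73 -0.73  1.85  0.65  0.82 -0.5 ]
time_s: 10.55
tool_pos: [422.2, 370.5, 76.7]
eef_rot: [-0.0, 0.374, 0.927, -0.001]
wrist_force: [-2.5, -2.3, 6.6]
opening: 14.3
grasp_force: 58.7
Ftool [ 0.21 -3.43 -6.55] r 85.2 ang 2.387 toolx 2.3743 z 76.7 q [-0.27  0.73 -0.72  1.84  0.64  0.82 -0.52]
time_s: 10.75
tool_pos: [424.0, 372.3, 76.7]
eef_rot: [-0.0, 0.388, 0.922, -0.001]
wrist_force: [-1.5, -1.0, 6.5]
opening: 14.1
grasp_force: 58.8
Ftool [ 0.33 -1.83 -6.51] r 85.23 ang 2.357 toolx 2.3443 z 76.7 q [-0.28  0.73 -0.72  1.84  0.64  0.82 -0.55]
```

```bash

echo '[{"sy": 0.0013,"rz": 0.15,"jaw": 0},{"sx": -0.0001,"sy": 0.0025,"sz": 0.0001,"rz": 0.3,"jaw": 0},{"sx": -0.0001,"sy": 0.0025,"sz": 0.0001,"rz": 0.3,"jaw": 0}]' | python3 nudge.py >/dev/null; python3 chk.py 4.5 && echo '[{"sy": 0.0013,"rz": 0.15,"jaw": 0},{"sx": -0.0001,"sy": 0.0025,"sz": 0.0001,"rz": 0.3,"jaw": 0},{"sx": -0.0001,"sy": 0.0025,"sz": 0.0001,"rz": 0.3,"jaw": 0}]' | python3 nudge.py >/dev/null && python3 chk.py 4.5 && echo '[{"sy": 0.0013,"rz": 0.15,"jaw": 0},{"sx": -0.0001,"sy": 0.0025,"sz": 0.0001,"rz": 0.3,"jaw": 0},{"sx": -0.0001,"sy": 0.0025,"sz": 0.0001,"rz": 0.3,"jaw": 0}]' | python3 nudge.py >/dev/null && python3 chk.py 4.5 && echo '[{"sy": 0.0013,"rz": 0.15,"jaw": 0},{"sx": -0.0001,"sy": 0.0025,"sz": 0.0001,"rz": 0.3,"jaw": 0},{"sx": -0.0001,"sy": 0.0025,"sz": 0.0001,"rz": 0.3,"jaw": 0}]' | python3 nudge.py >/dev/null && python3 chk.py 4.5 && echo '[{"sy": 0.0013,"rz": 0.15,"jaw": 0},{"sx": -0.0001,"sy": 0.0025,"sz": 0.0001,"rz": 0.3,"jaw": 0},{"sx": -0.0001,"sy": 0.0025,"sz": 0.0001,"rz": 0.3,"jaw": 0}]' | python3 nudge.py >/dev/null && python3 chk.py 4.5 && echo '[{"sy": 0.0013,"rz": 0.15,"jaw": 0},{"sx": -0.0001,"sy": 0.0025,"sz": 0.0001,"rz": 0.3,"jaw": 0},{"sx": -0.0001,"sy": 0.0025,"sz": 0.0001,"rz": 0.3,"jaw": 0}]' | python3 nudge.py >/dev/null && python3 chk.py 4.5
```

```text
Ftool [-0.72 -1.71 -5.86] r 85.19 ang 2.3255 toolx 2.3145 z 76.7 q [-0.28  0.73 -0.71  1.83  0.63  0.82 -0.57]
Ftool [-0.23 -2.23 -6.13] r 85.18 ang 2.2959 toolx 2.2845 z 76.6 q [-0.29  0.73 -0.7   1.82  0.63  0.82 -0.59]
Ftool [ 0.49 -1.82 -6.47] r 85.22 ang 2.2664 toolx 2.2546 z 76.5 q [-0.29  0.73 -0.69  1.82  0.62  0.82 -0.62]
Ftool [ 0.95 -2.38 -5.92] r 85.21 ang 2.2367 toolx 2.2246 z 76.4 q [-0.3   0.73 -0.69  1.81  0.62  0.82 -0.64]
Ftool [ 0.41 -1.99 -6.25] r 85.21 ang 2.207 toolx 2.1947 z 76.4 q [-0.31  0.73 -0.68  1.81  0.61  0.82 -0.67]
Ftool [ 0.49 -2.27 -6.42] r 85.22 ang 2.1771 toolx 2.1648 z 76.3 q [-0.31  0.73 -0.67  1.8   0.6   0.83 -0.69]
```

```bash

echo '[{"sy": 0.0013,"rz": 0.15,"jaw": 0},{"sx": -0.0001,"sy": 0.0025,"sz": 0.0001,"rz": 0.3,"jaw": 0},{"sx": -0.0001,"sy": 0.0025,"sz": 0.0001,"rz": 0.3,"jaw": 0}]' | python3 nudge.py >/dev/null; python3 chk.py 4.3 && echo '[{"sy": 0.0013,"rz": 0.15,"jaw": 0},{"sx": -0.0001,"sy": 0.0025,"sz": 0.0001,"rz": 0.3,"jaw": 0},{"sx": -0.0001,"sy": 0.0025,"sz": 0.0001,"rz": 0.3,"jaw": 0}]' | python3 nudge.py >/dev/null && python3 chk.py 4.3 && echo '[{"sy": 0.0013,"rz": 0.15,"jaw": 0},{"sx": -0.0001,"sy": 0.0025,"sz": 0.0001,"rz": 0.3,"jaw": 0},{"sx": -0.0001,"sy": 0.0025,"sz": 0.0001,"rz": 0.3,"jaw": 0}]' | python3 nudge.py >/dev/null && python3 chk.py 4.3 && echo '[{"sy": 0.0013,"rz": 0.15,"jaw": 0},{"sx": -0.0001,"sy": 0.0025,"sz": 0.0001,"rz": 0.3,"jaw": 0},{"sx": -0.0001,"sy": 0.0025,"sz": 0.0001,"rz": 0.3,"jaw": 0}]' | python3 nudge.py >/dev/null && python3 chk.py 4.3 && echo '[{"sy": 0.0013,"rz": 0.15,"jaw": 0},{"sx": -0.0001,"sy": 0.0025,"rz": 0.3,"jaw": 0},{"sx": -0.0001,"sy": 0.0025,"rz": 0.3,"jaw": 0}]' | python3 nudge.py >/dev/null && python3 chk.py 4.3 && echo '[{"sy": 0.0013,"rz": 0.15,"jaw": 0},{"sx": -0.0001,"sy": 0.0025,"rz": 0.3,"jaw": 0},{"sx": -0.0001,"sy": 0.0025,"rz": 0.3,"jaw": 0}]' | python3 nudge.py >/dev/null && python3 chk.py 4.3 && echo '[{"sy": 0.0013,"rz": 0.15,"jaw": 0},{"sx": -0.0001,"sy": 0.0025,"sz": 0.0001,"rz": 0.3,"jaw": 0},{"sx": -0.0001,"sy": 0.0025,"sz": 0.0001,"rz": 0.3,"jaw": 0}]' | python3 nudge.py >/dev/null && python3 chk.py 4.3 && echo '[{"sy": 0.0013,"rz": 0.15,"jaw": 0},{"sx": -0.0001,"sy": 0.0025,"rz": 0.3,"jaw": 0},{"sx": -0.0001,"sy": 0.0025,"rz": 0.3,"jaw": 0}]' | python3 nudge.py >/dev/null && python3 chk.py 4.3 && echo '[{"sy": 0.0013,"rz": 0.15,"jaw": 0},{"sx": -0.0001,"sy": 0.0025,"sz": 0.0001,"rz": 0.3,"jaw": 0},{"sx": -0.0001,"sy": 0.0025,"sz": 0.0001,"rz": 0.3,"jaw": 0}]' | python3 nudge.py >/dev/null && python3 chk.py 4.3 && echo '[{"sy": 0.0013,"rz": 0.15,"jaw": 0},{"sx": -0.0001,"sy": 0.0025,"rz": 0.3,"jaw": 0},{"sx": -0.0001,"sy": 0.0025,"rz": 0.3,"jaw": 0}]' | python3 nudge.py >/dev/null && python3 chk.py 4.3; python3 -c "
from h import *
print(bot.state()['time_s'])"
```

```text
Ftool [ 1.01 -1.42 -6.07] r 85.27 ang 2.1477 toolx 2.1349 z 76.3 q [-0.32  0.74 -0.67  1.79  0.6   0.83 -0.71]
Ftool [ 0.87 -1.24 -7.28] r 85.21 ang 2.1179 toolx 2.1048 z 76.2 q [-0.32  0.74 -0.66  1.79  0.59  0.83 -0.74]
Ftool [ 0.97 -1.59 -7.24] r 85.24 ang 2.0879 toolx 2.0749 z 76.1 q [-0.33  0.74 -0.65  1.78  0.59  0.83 -0.76]
Ftool [ 1.1  -1.72 -6.51] r 85.26 ang 2.0584 toolx 2.045 z 76.0 q [-0.33  0.74 -0.64  1.77  0.58  0.83 -0.78]
Ftool [ 1.45 -1.82 -6.66] r 85.21 ang 2.0285 toolx 2.015 z 76.1 q [-0.34  0.74 -0.64  1.77  0.57  0.83 -0.8 ]
Ftool [ 0.36 -1.78 -7.46] r 85.21 ang 1.9996 toolx 1.985 z 76.1 q [-0.34  0.74 -0.63  1.76  0.57  0.83 -0.83]
Ftool [ 1.92 -3.13 -6.34] r 85.22 ang 1.9702 toolx 1.9551 z 76.0 q [-0.34  0.74 -0.62  1.76  0.56  0.83 -0.85]
Ftool [ 1.96 -1.61 -6.28] r 85.18 ang 1.9407 toolx 1.925 z 76.0 q [-0.35  0.74 -0.62  1.75  0.55  0.83 -0.87]
Ftool [ 1.83 -1.42 -6.05] r 85.21 ang 1.9108 toolx 1.8952 z 75.9 q [-0.35  0.74 -0.61  1.74  0.55  0.83 -0.89]
Ftool [ 2.53 -2.18 -6.25] r 85.15 ang 1.8815 toolx 1.8651 z 75.9 q [-0.36  0.74 -0.6   1.74  0.54  0.83 -0.92]
15.55
```

```bash

echo '[{"sy": 0.0013,"rz": 0.15,"jaw": 0},{"sy": 0.0025,"rz": 0.3,"jaw": 0},{"sy": 0.0025,"rz": 0.3,"jaw": 0}]' | python3 nudge.py >/dev/null; python3 chk.py 4.3 && echo '[{"sy": 0.0013,"rz": 0.15,"jaw": 0},{"sx": 0.0001,"sy": 0.0025,"sz": 0.0001,"rz": 0.3,"jaw": 0},{"sx": 0.0001,"sy": 0.0025,"sz": 0.0001,"rz": 0.3,"jaw": 0}]' | python3 nudge.py >/dev/null && python3 chk.py 4.3 && echo '[{"sy": 0.0013,"rz": 0.15,"jaw": 0},{"sy": 0.0025,"rz": 0.3,"jaw": 0},{"sy": 0.0025,"rz": 0.3,"jaw": 0}]' | python3 nudge.py >/dev/null && python3 chk.py 4.3 && echo '[{"sy": 0.0013,"rz": 0.15,"jaw": 0},{"sy": 0.0025,"sz": 0.0001,"rz": 0.3,"jaw": 0},{"sy": 0.0025,"sz": 0.0001,"rz": 0.3,"jaw": 0}]' | python3 nudge.py >/dev/null && python3 chk.py 4.3 && echo '[{"sy": 0.0013,"rz": 0.15,"jaw": 0},{"sy": 0.0025,"rz": 0.3,"jaw": 0},{"sy": 0.0025,"rz": 0.3,"jaw": 0}]' | python3 nudge.py >/dev/null && python3 chk.py 4.3 && echo '[{"sy": 0.0013,"rz": 0.15,"jaw": 0},{"sy": 0.0025,"sz": 0.0001,"rz": 0.3,"jaw": 0},{"sy": 0.0025,"sz": 0.0001,"rz": 0.3,"jaw": 0}]' | python3 nudge.py >/dev/null && python3 chk.py 4.3 && echo '[{"sy": 0.0013,"rz": 0.15,"jaw": 0},{"sx": -0.0001,"sy": 0.0025,"rz": 0.3,"jaw": 0},{"sx": -0.0001,"sy": 0.0025,"rz": 0.3,"jaw": 0}]' | python3 nudge.py >/dev/null && python3 chk.py 4.3 && echo '[{"sy": 0.0013,"rz": 0.15,"jaw": 0},{"sx": -0.0001,"sy": 0.0025,"sz": 0.0001,"rz": 0.3,"jaw": 0},{"sx": -0.0001,"sy": 0.0025,"sz": 0.0001,"rz": 0.3,"jaw": 0}]' | python3 nudge.py >/dev/null && python3 chk.py 4.3; python3 -c "
from h import *
print(bot.state()['time_s'])"
```

```text
Ftool [ 2.06 -1.84 -6.45] r 85.15 ang 1.8521 toolx 1.8352 z 75.9 q [-0.36  0.75 -0.59  1.73  0.54  0.83 -0.94]
Ftool [ 1.15 -1.78 -5.98] r 85.22 ang 1.8226 toolx 1.8052 z 75.8 q [-0.37  0.75 -0.59  1.73  0.53  0.83 -0.96]
Ftool [ 1.19 -1.96 -5.76] r 85.2 ang 1.7932 toolx 1.7751 z 75.8 q [-0.37  0.75 -0.58  1.72  0.52  0.83 -0.98]
Ftool [ 1.64 -1.43 -6.1 ] r 85.23 ang 1.7637 toolx 1.7452 z 75.7 q [-0.37  0.75 -0.57  1.71  0.52  0.83 -1.  ]
Ftool [ 1.34 -1.54 -5.98] r 85.2 ang 1.7343 toolx 1.7151 z 75.7 q [-0.38  0.75 -0.56  1.71  0.51  0.83 -1.03]
Ftool [ 1.79 -2.33 -6.59] r 85.2 ang 1.7046 toolx 1.6852 z 75.6 q [-0.38  0.75 -0.56  1.7   0.51  0.84 -1.05]
Ftool [ 0.82 -1.43 -5.74] r 85.2 ang 1.6751 toolx 1.6552 z 75.6 q [-0.38  0.75 -0.55  1.7   0.5   0.84 -1.07]
Ftool [ 2.35 -1.63 -6.26] r 85.23 ang 1.6461 toolx 1.6252 z 75.6 q [-0.39  0.75 -0.54  1.69  0.49  0.84 -1.09]
17.95
```

```bash

echo '[{"sy": 0.0013,"rz": 0.15,"jaw": 0},{"sy": 0.0025,"rz": 0.3,"jaw": 0},{"sy": 0.0025,"rz": 0.3,"jaw": 0}]' | python3 nudge.py >/dev/null; python3 chk.py 4 && echo '[{"sy": 0.0013,"rz": 0.15,"jaw": 0},{"sy": 0.0025,"sz": 0.0001,"rz": 0.3,"jaw": 0},{"sy": 0.0025,"sz": 0.0001,"rz": 0.3,"jaw": 0}]' | python3 nudge.py >/dev/null && python3 chk.py 4 && echo '[{"sy": 0.0013,"rz": 0.15,"jaw": 0},{"sy": 0.0025,"rz": 0.3,"jaw": 0},{"sy": 0.0025,"rz": 0.3,"jaw": 0}]' | python3 nudge.py >/dev/null && python3 chk.py 4 && echo '[{"sy": 0.0013,"rz": 0.15,"jaw": 0},{"sy": 0.0025,"sz": 0.0001,"rz": 0.3,"jaw": 0},{"sy": 0.0025,"sz": 0.0001,"rz": 0.3,"jaw": 0}]' | python3 nudge.py >/dev/null && python3 chk.py 4 && echo '[{"sy": 0.0013,"rz": 0.15,"jaw": 0},{"sy": 0.0025,"rz": 0.3,"jaw": 0},{"sy": 0.0025,"rz": 0.3,"jaw": 0}]' | python3 nudge.py >/dev/null && python3 chk.py 4 && echo '[{"sy": 0.0013,"rz": 0.15,"jaw": 0},{"sy": 0.0025,"sz": 0.0001,"rz": 0.3,"jaw": 0},{"sy": 0.0025,"sz": 0.0001,"rz": 0.3,"jaw": 0}]' | python3 nudge.py >/dev/null && python3 chk.py 4 && echo '[{"sy": 0.0013,"rz": 0.15,"jaw": 0},{"sx": -0.0001,"sy": 0.0025,"rz": 0.3,"jaw": 0},{"sx": -0.0001,"sy": 0.0025,"rz": 0.3,"jaw": 0}]' | python3 nudge.py >/dev/null && python3 chk.py 4 && echo '[{"sy": 0.0013,"rz": 0.15,"jaw": 0},{"sx": -0.0001,"sy": 0.0025,"sz": 0.0001,"rz": 0.3,"jaw": 0},{"sx": -0.0001,"sy": 0.0025,"sz": 0.0001,"rz": 0.3,"jaw": 0}]' | python3 nudge.py >/dev/null && python3 chk.py 4; python3 -c "
from h import *
print(bot.state()['time_s'])"
```

```text
Ftool [ 1.79 -2.63 -6.39] r 85.21 ang 1.6191 toolx 1.5953 z 75.5 q [-0.39  0.75 -0.54  1.69  0.49  0.84 -1.11]
Ftool [ 1.09 -2.74 -6.6 ] r 85.21 ang 1.5957 toolx 1.5655 z 75.3 q [-0.39  0.75 -0.53  1.68  0.48  0.84 -1.14]
Ftool [ 1.03 -4.43 -7.09] r 85.25 ang 1.5724 toolx 1.5358 z 75.3 q [-0.4   0.76 -0.52  1.68  0.47  0.84 -1.16]
18.85
```

```bash
for i in 1 2 3; do echo '[{"jaw": 0}]' | python3 nudge.py >/dev/null; python3 chk.py 4; done; python3 -c "
from h import *
s=bot.state();print(s['wrist_torque'],s['joint_torque'].round(2))"
```

```text
Ftool [ 1.04 -4.26 -7.2 ] r 85.2 ang 1.5725 toolx 1.5362 z 75.3 q [-0.4   0.76 -0.52  1.68  0.47  0.84 -1.16]
Ftool [ 1.49 -5.2  -6.72] r 85.2 ang 1.5723 toolx 1.5362 z 75.3 q [-0.4   0.76 -0.52  1.68  0.47  0.84 -1.16]
Ftool [ 2.3  -5.43 -7.1 ] r 85.19 ang 1.5722 toolx 1.5362 z 75.3 q [-0.4   0.76 -0.52  1.68  0.47  0.84 -1.16]
[ 0.2170201   1.05757348 -0.02273672] [  2.59 -57.53  -5.38 -19.38   1.15  -0.34   0.  ]
```

```bash
echo '[{"sy": 0.0013,"rz": 0.15,"jaw": 0},{"sy": 0.0013,"rz": 0.15,"jaw": 0}]' | python3 nudge.py >/dev/null; python3 chk.py 9;echo '[{"jaw": 0}]' | python3 nudge.py >/dev/null; python3 chk.py 8 && echo '[{"sy": 0.0013,"rz": 0.15,"jaw": 0},{"sy": 0.0013,"rz": 0.15,"jaw": 0}]' | python3 nudge.py >/dev/null; python3 chk.py 9; echo '[{"jaw": 0}]' | python3 nudge.py >/dev/null; python3 chk.py 9
```

```text
Ftool [ 0.95 -6.1  -6.86] r 85.21 ang 1.561 toolx 1.521 z 75.2 q [-0.4   0.76 -0.52  1.68  0.47  0.84 -1.17]
Ftool [ 1.53 -5.04 -6.94] r 85.21 ang 1.5612 toolx 1.5214 z 75.2 q [-0.4   0.76 -0.52  1.68  0.47  0.84 -1.17]
Ftool [ 1.33 -6.98 -6.79] r 85.21 ang 1.5496 toolx 1.5061 z 75.2 q [-0.4   0.76 -0.52  1.67  0.47  0.84 -1.18]
Ftool [ 1.33 -5.21 -7.07] r 85.21 ang 1.5493 toolx 1.5065 z 75.2 q [-0.4   0.76 -0.52  1.67  0.47  0.84 -1.18]
```

```bash
cat > av.py <<'E'
from h import *
s=bot.state();T=R.from_quat(np.roll(s['eef_rot'],-1)).as_matrix()
print(s['time_s'],(T.T@s['wrist_force']).round(2),(T.T@s['wrist_torque']).round(3),s['joint_torque'].round(2),round(s['opening'],2),round(s['grasp_force'],1))
E
for i in 1 2 3 4 5; do echo '[{"jaw": 0}]' | python3 nudge.py >/dev/null; python3 av.py; done
```

```text
19.85 [ 0.94 -5.53 -7.01] [ 1.367  0.026 -0.005] [  3.11 -57.82  -4.73 -20.01   1.44  -0.55   0.  ] 14.01 59.0
19.95 [ 1.3  -5.46 -6.94] [ 1.354  0.126 -0.012] [  3.11 -57.82  -4.73 -20.     1.44  -0.55   0.  ] 14.08 59.0
20.05 [ 1.09 -6.08 -6.8 ] [1.364 0.102 0.006] [  3.11 -57.83  -4.73 -20.     1.45  -0.55   0.  ] 14.45 59.0
20.15 [ 1.55 -6.62 -7.13] [1.369 0.126 0.043] [  3.11 -57.82  -4.73 -20.     1.45  -0.55   0.  ] 14.16 59.0
20.25 [ 2.27 -6.44 -7.79] [1.356 0.113 0.015] [  3.11 -57.83  -4.73 -20.     1.45  -0.55   0.  ] 14.12 59.0
```

```bash
cat >> av.py <<'E'
w=grab("wrist"); h=cv2.cvtColor(w["image"],cv2.COLOR_RGB2HSV); o=((5,130,50),(24,255,255),20)
print("orange",[(c,s[4]) for c,s in blobs(w,*o)[0]])
E
python3 av.py; echo '[{"sy": 0.0013,"rz": 0.15,"jaw": 0},{"sy": 0.0025,"rz": 0.3,"jaw": 0},{"sy": 0.0025,"rz": 0.3,"jaw": 0}]' | python3 nudge.py >/dev/null; python3 av.py; echo '[{"jaw": 0}]' | python3 nudge.py >/dev/null;python3 av.py; python3 chk.py 9
```

```text
20.25 [ 2.27 -6.44 -7.79] [1.356 0.113 0.015] [  3.11 -57.83  -4.73 -20.     1.45  -0.55   0.  ] 14.12 59.0
orange [(array([278.4, 301.1]), 1688)]
20.6 [ 0.37 -8.09 -6.9 ] [ 1.635 -0.013 -0.003] [  3.72 -58.1   -3.99 -20.7    1.71  -0.76  -0.09] 14.4 59.1
orange [(array([278. , 300.8]), 1708)]
20.75 [ 0.9  -6.78 -7.8 ] [1.715 0.016 0.021] [  3.6  -58.09  -4.1  -20.6    1.72  -0.74   0.  ] 14.21 59.1
orange [(array([278.1, 300.8]), 1707)]
Ftool [ 1.7  -7.03 -7.49] r 85.2 ang 1.5275 toolx 1.4769 z 75.1 q [-0.4   0.76 -0.51  1.67  0.46  0.84 -1.2 ]
```

Contact is felt, and the wrist torque about tool x is the cleaner signal (about 0.24 N m per N). I'll tighten in small steps, reading each time.

```bash
sed -i '/^w=grab/,$d' av.py; for i in 1 2; do echo '[{"sy": 0.0013,"rz": 0.15,"jaw": 0},{"sy": 0.0013,"rz": 0.15,"jaw": 0}]' | python3 nudge.py >/dev/null; python3 av.py; echo '[{"jaw": 0}]' | python3 nudge.py >/dev/null;python3 av.py;echo '[{"jaw": 0}]' | python3 nudge.py >/dev/null;python3 av.py; done; python3 chk.py 9
```

```text
21.0 [ 1.1  -6.87 -7.48] [ 1.754 -0.022 -0.017] [  4.03 -58.27  -3.62 -21.02   1.89  -0.86  -0.09] 14.39 59.1
21.1 [ 1.44 -8.19 -6.76] [ 1.753  0.002 -0.008] [  3.9  -58.23  -3.73 -20.91   1.88  -0.84  -0.  ] 14.11 59.1
21.2 [ 1.06 -8.2  -7.95] [ 1.782 -0.072  0.026] [  3.91 -58.25  -3.74 -20.91   1.89  -0.84   0.  ] 14.3 59.1
21.4 [ 0.52 -8.98 -7.42] [ 1.989 -0.095  0.019] [  4.34 -58.41  -3.25 -21.32   2.05  -0.96  -0.09] 14.02 59.1
21.5 [ 1.26 -8.38 -7.55] [1.898 0.019 0.019] [  4.2  -58.38  -3.37 -21.22   2.04  -0.94  -0.  ] 14.2 59.1
21.6 [ 0.48 -9.07 -7.33] [ 1.974 -0.028  0.057] [  4.2  -58.39  -3.38 -21.21   2.05  -0.94   0.  ] 14.44 59.1
Ftool [ 0.48 -9.07 -7.33] r 85.21 ang 1.505 toolx 1.4472 z 75.0 q [-0.4   0.76 -0.5   1.66  0.45  0.84 -1.22]
```

```bash
for i in 1 2 3; do echo '[{"sy": 0.0013,"rz": 0.15,"jaw": 0},{"sy": 0.0013,"rz": 0.15,"jaw": 0}]' | python3 nudge.py >/dev/null; python3 av.py; echo '[{"jaw": 0}]' | python3 nudge.py >/dev/null;python3 av.py; done;echo '[{"jaw": 0}]' | python3 nudge.py >/dev/null;python3 av.py; python3 chk.py 9
```

```text
21.8 [ 1.21 -9.43 -7.88] [ 2.113 -0.059 -0.004] [  4.64 -58.56  -2.88 -21.62   2.21  -1.05  -0.09] 14.38 59.2
21.9 [ 0.77 -8.95 -8.3 ] [ 2.11  -0.068 -0.005] [  4.51 -58.52  -3.   -21.52   2.21  -1.03  -0.  ] 14.39 59.2
22.1 [ 1.28 -9.26 -8.89] [ 2.301 -0.132  0.012] [  4.96 -58.7   -2.5  -21.92   2.37  -1.14  -0.09] 14.4 59.2
22.2 [ 1.03 -9.23 -8.3 ] [ 2.321 -0.083  0.051] [  4.82 -58.67  -2.62 -21.82   2.37  -1.12  -0.  ] 14.24 59.2
22.4 [  0.19 -11.19  -8.04] [ 2.392 -0.193  0.051] [  5.29 -58.85  -2.11 -22.21   2.54  -1.22  -0.09] 14.3 59.3
22.5 [  0.49 -10.68  -8.33] [ 2.449 -0.096  0.015] [  5.15 -58.82  -2.23 -22.11   2.53  -1.21  -0.  ] 14.37 59.3
22.6 [  0.42 -10.76  -8.68] [ 2.437 -0.131  0.005] [  5.15 -58.83  -2.24 -22.11   2.54  -1.2    0.  ] 14.16 59.3
Ftool [  0.42 -10.76  -8.68] r 85.2 ang 1.4717 toolx 1.4028 z 74.8 q [-0.41  0.76 -0.49  1.66  0.44  0.84 -1.25]
```

Scaled: 0.8 mm is 0.0008, 0.01 rad is 0.1.

```bash
echo '[{"sy": 0.0008,"rz": 0.1,"jaw": 0},{"sy": 0.0008,"rz": 0.1,"jaw": 0},{"sy": 0.0008,"rz": 0.1,"jaw": 0}]' | python3 nudge.py >/dev/null; python3 av.py; for i in 1 2 3; do echo '[{"jaw": 0}]' | python3 nudge.py >/dev/null;python3 av.py;done
```

```text
22.9 [ -0.28 -11.18  -8.26] [ 2.577 -0.164 -0.036] [  5.4  -58.92  -1.94 -22.33   2.66  -1.27  -0.  ] 14.32 59.3
23.0 [ -0.21 -11.6   -8.81] [ 2.594 -0.182  0.064] [  5.4  -58.93  -1.94 -22.33   2.66  -1.27   0.  ] 14.37 59.3
23.1 [ -0.07 -11.38  -7.9 ] [ 2.596 -0.157 -0.011] [  5.4  -58.93  -1.94 -22.33   2.67  -1.27   0.  ] 14.37 59.3
23.2 [ -0.22 -11.01  -8.13] [ 2.565 -0.124  0.051] [  5.4  -58.93  -1.94 -22.33   2.67  -1.27   0.  ] 14.23 59.3
```

About 11.3 N measured (11.3–13 N allowing for bias), inside the band. Release, then lift straight up.

Scaled: -100 mm is -0.1, -120 mm is -0.12.

```bash
echo '[{"jaw": 30},{"jaw": 42},{"jaw": 42},{"jaw": 42}]' | python3 nudge.py; python3 chk.py 9; echo '[{"sz": -0.015,"jaw": 42},{"sz": -0.04,"jaw": 42},{"sz": -0.07,"jaw": 42},{"sz": -0.1,"jaw": 42},{"sz": -0.12,"jaw": 42},{"sz": -0.12,"jaw": 42},{"sz": -0.12,"jaw": 42},{"sz": -0.12,"jaw": 42}]' | python3 nudge.py; python3 av.py; python3 - <<'E'
from h import *
w=grab("wrist","w7");s=grab("scene","s7");t=grab("top","t7")
o=((5,130,50),(24,255,255),20)
for d in(w,s,t): print([(c,a[4]) for c,a in blobs(d,*o)[0]], [(c,a[4]) for c,a in blobs(d,(0,130,60),(6,255,255),5)[0]])
c,a=blobs(w,*o)[0][0]
P=onplane(w,[c],108)[0];r=P[:2]-[484.3,312.1];print("handle",P,np.linalg.norm(r),np.arctan2(r[1],r[0]))
E
```

```text
time_s: 23.6
tool_pos: [498.1, 394.2, 74.4]
eef_rot: [-0.0, 0.768, 0.64, -0.001]
wrist_force: [-2.7, 0.3, -0.6]
opening: 42.0
grasp_force: 1.4
Ftool [-0.2  -2.7   0.56] r 83.22 ang 1.4045 toolx 1.3889 z 74.4 q [-0.41  0.76 -0.48  1.65  0.44  0.84 -1.26]
time_s: 24.4
tool_pos: [498.6, 393.9, 194.3]
eef_rot: [0.0, 0.769, 0.64, -0.001]
wrist_force: [-0.4, -0.1, 0.5]
opening: 41.9
grasp_force: 0.0
24.4 [-0.17 -0.4  -0.5 ] [-0.019 -0.013  0.013] [ 2.000e-02 -5.888e+01 -8.000e+00 -2.447e+01  2.000e-02 -1.000e-02
  0.000e+00] 41.9 0.0
[(array([258. , 215.8]), 492)] [(array([244.7, 305. ]), 46)]
[(array([ 66. , 185.2]), 245), (array([250.6, 253.5]), 124)] [(array([130.1, 152.7]), 88), (array([443.6, 172.2]), 8), (array([291.7, 235.7]), 10), (array([384.9, 285. ]), 16)]
[(array([  1.7, 180. ]), 65)] [(array([ 56. , 178.3]), 229)]
handle [485.64677254 402.35553219 108.        ] 90.26557975168326 1.5558756614084608
```

```bash
python3 - <<'E'
from h import *
w=pickle.load(open("pics/w7.pkl","rb"));h=cv2.cvtColor(w["image"],cv2.COLOR_RGB2HSV)
r=cv2.inRange(h,(0,100,60),(8,255,255))|cv2.inRange(h,(172,100,60),(180,255,255));wh=cv2.inRange(h,(0,0,140),(180,60,255))
ys,xs=np.nonzero(r[285:330,225:270]);R_=onplane(w,np.c_[xs+225,ys+285],88.8)[:,:2]
n,l,s,c=cv2.connectedComponentsWithStats(wh[285:350,225:310])
a=np.array([484.3,311.]);f=lambda p:(np.linalg.norm(p-a).round(1),np.degrees(np.arctan2(p[1]-a[1],p[0]-a[0])).round(1))
print("red",f(R_.mean(0)),len(R_))
an=np.degrees(np.arctan2(R_[:,1]-a[1],R_[:,0]-a[0]));print("red span",an.min(),an.max())
for i in range(1,n):
    if 8<s[i,4]<500: print("white",c[i]+[225,285],s[i,4],f(onplane(w,[c[i]+[225,285]],88.8)[0][:2]))
s0,s1=[pickle.load(open(f"pics/{k}.pkl","rb"))["image"].astype(int) for k in("scene0","s7")]
for nm,(x0,y0,x1,y1) in dict(dish=(235,300,300,352),timer=(342,262,398,312),plates=(170,190,243,250)).items(): print(nm,np.abs(s0-s1)[y0:y1,x0:x1].mean().round(2))
E
```

```text
red (np.float64(30.0), np.float64(168.7)) 50
red span 164.89593654692575 175.34323244184372
white [247. 308.] 33 (np.float64(28.1), np.float64(174.6))
dish 7.15
timer 6.63
plates 7.64
```

```bash
python3 - <<'E'
from h import *
w=pickle.load(open("pics/w6.pkl","rb"));h=cv2.cvtColor(w["image"],cv2.COLOR_RGB2HSV)
r=cv2.inRange(h,(0,100,60),(8,255,255))|cv2.inRange(h,(172,100,60),(180,255,255));wh=cv2.inRange(h,(0,0,130),(180,70,255))
for y in range(266,300,2): print(y,np.nonzero(r[y,280:305])[0]+280,np.nonzero(wh[y,280:305])[0]+280)
s0,s1=[cv2.cvtColor(pickle.load(open(f"pics/{k}.pkl","rb"))["image"],cv2.COLOR_RGB2GRAY).astype(np.float32) for k in("scene0","s7")]
for nm,(x0,y0,x1,y1) in dict(dish=(235,300,300,352),timer=(342,262,398,312),plates=(170,190,243,250),ref=(400,90,460,150)).items(): print(nm,cv2.phaseCorrelate(s0[y0:y1,x0:x1].copy(),s1[y0:y1,x0:x1].copy()))
E
```

```text
266 [] [300 301 302 303 304]
268 [] []
270 [289 290 291 292 293 294] []
272 [289 290 291 292 293 294] []
274 [289 290 291 292 293 294] []
276 [289] []
278 [289] [290 291 292 293]
280 [289] [290 291 292 293]
282 [289] [290 291 292 293]
284 [289] [290 291 292 293]
286 [289] [290 291 292 293]
288 [] [291 292 293]
290 [] []
292 [] []
294 [] []
296 [] []
298 [] []
dish ((-0.010428006476345786, -0.022177970326307417), 0.9847304630917286)
timer ((-0.017762378856637895, -0.031463394710605996), 0.994148743947347)
plates ((0.3915759759521862, 0.4449434265932659), 0.3483304968939887)
ref ((-0.0016926162868635686, 0.022055403014078934), 1.0033423203892178)
```

Scaled: -125 mm is -0.125, -120 mm is -0.12, -1 rad is -10.

```bash
echo '[{"sz": -0.01,"rz": -1,"jaw": 42},{"sy": -0.02,"sz": -0.02,"rz": -2,"jaw": 42},{"sx": -0.005,"sy": -0.04,"sz": -0.02,"rz": -3,"jaw": 42},{"sx": -0.01,"sy": -0.06,"sz": -0.02,"rz": -4,"jaw": 42},{"sx": -0.015,"sy": -0.08,"sz": -0.02,"rz": -5,"jaw": 42},{"sx": -0.025,"sy": -0.095,"sz": -0.02,"rz": -6,"jaw": 42},{"sx": -0.035,"sy": -0.105,"sz": -0.02,"rz": -7,"jaw": 42},{"sx": -0.045,"sy": -0.115,"sz": -0.02,"rz": -8,"jaw": 42},{"sx": -0.055,"sy": -0.12,"sz": -0.02,"rz": -9,"jaw": 42},{"sx": -0.065,"sy": -0.125,"sz": -0.02,"rz": -10,"jaw": 42}]' | python3 nudge.py; python3 chk.py 9
```

```text
time_s: 25.55
tool_pos: [363.3, 352.8, 214.6]
eef_rot: [-0.0, 0.365, 0.931, -0.0]
wrist_force: [0.5, -0.4, -0.2]
opening: 41.9
grasp_force: 0.0
Ftool [-0.69  0.03  0.24] r 127.63 ang 2.8169 toolx 2.3935 z 214.6 q [-0.18  0.45 -0.86  1.89  0.4   0.99 -0.4 ]
```

Scaled: 6 mm is 0.006, 4 mm is 0.004, -0.56 rad is -5.6.

```bash
echo '[{"sx": -0.015,"sy": 0.002,"rz": -1.4,"jaw": 42},{"sx": -0.03,"sy": 0.004,"rz": -2.8,"jaw": 42},{"sx": -0.045,"sy": 0.006,"rz": -4.2,"jaw": 42},{"sx": -0.045,"sy": 0.006,"rz": -5.6,"jaw": 42},{"sx": -0.045,"sy": 0.006,"rz": -5.6,"jaw": 42},{"sx": -0.045,"sy": 0.006,"rz": -5.6,"jaw": 42},{"sx": -0.045,"sy": 0.006,"rz": -5.6,"jaw": 42}]' | python3 nudge.py; python3 - <<'E'
from h import *
w=grab("wrist","w8");grab("scene","s8");h=cv2.cvtColor(w["image"],cv2.COLOR_RGB2HSV)
r=cv2.inRange(h,(0,100,60),(8,255,255))|cv2.inRange(h,(172,100,60),(180,255,255));wh=cv2.inRange(h,(0,0,130),(180,70,255))
ys,xs=np.nonzero(r[230:330,230:330]);y0,x0=int(np.median(ys))+230,int(np.median(xs))+230;print(x0,y0)
for y in range(y0-12,y0+24,2): print(y,np.nonzero(r[y,x0-12:x0+12])[0]+x0-12,np.nonzero(wh[y,x0-12:x0+12])[0]+x0-12)
s0,s1=[cv2.cvtColor(pickle.load(open(f"pics/{k}.pkl","rb"))["image"],cv2.COLOR_RGB2GRAY).astype(np.float32) for k in("scene0","s8")]
for nm,(a,b,c,d) in dict(dish=(235,300,300,352),timer=(342,262,398,312),plates=(170,190,243,250)).items(): print(nm,cv2.phaseCorrelate(s0[b:d,a:c].copy(),s1[b:d,a:c].copy()))
print([(c,a) for c,a in blobs(w,(5,130,50),(24,255,255),20)[0]])
for c,a in blobs(w,(5,130,50),(24,255,255),20)[0]: P=onplane(w,[c],108)[0]-[484.3,311.5,0];print(P,np.arctan2(P[1],P[0]))
E
```

```text
time_s: 26.25
tool_pos: [400.5, 327.2, 215.0]
eef_rot: [-0.0, 0.097, 0.995, -0.0]
wrist_force: [0.3, 0.3, -0.2]
opening: 41.7
grasp_force: 0.0
277 263
251 [] []
253 [] [271 272 273 274 275 276 277 278 279 280 281 282 283 284 285 286]
255 [] [267 268 269 270 277 278 279 280 281 282 283 284 285 286 287 288]
257 [] [265 266 267 288]
259 [] []
261 [273 274 275 276 277 278] []
263 [274 275 276 277 278 279] []
265 [274 279] []
267 [279] [275 276 277 278]
269 [279] [275 276 277 278]
271 [279] [276 277 278]
273 [] [276 277 278]
275 [] [276 277 278]
277 [] [276 277 278]
279 [] []
281 [] []
283 [] []
285 [] []
dish ((-0.016415695680997544, -0.032032006972126936), 0.9767826105096212)
timer ((0.07052275793923002, 0.012375132181475124), 0.9709729348818461)
plates ((0.5209818424967949, -0.007316939752204377), 0.9994517445034451)
[(array([366.8, 277.6]), [354, 260, 26, 35, 517]), (array([ 56.1, 307.7]), [52, 304, 11, 12, 67])]
[-12.51834603  81.57658627 108.        ] 1.7230636544124593
[ -35.02041196 -204.0146209   108.        ] -1.740795900461857
```

```bash
python3 - <<'E'
from h import *
L=lambda n:pickle.load(open(f"pics/{n}.pkl","rb"))
w7,w8,s8=L("w7"),L("w8"),L("s8")
o=((5,130,50),(24,255,255),20);b=[(c,a) for c,a in blobs(s8,*o)[0]];print(b)
def top(w,box):  # bright top face of the sleeve
    x0,y0,x1,y1=box;h=cv2.cvtColor(w["image"],cv2.COLOR_RGB2HSV)[y0:y1,x0:x1]
    m=cv2.inRange(h,(5,130,50),(24,255,255));v=h[:,:,2].astype(float)[m>0];th=np.percentile(v,90)*0.85
    n,l,s,c=cv2.connectedComponentsWithStats(m&((h[:,:,2]>th)*255).astype(np.uint8));i=1+np.argmax(s[1:,4]);return c[i]+[x0,y0],s[i]
a7=top(w7,(230,190,290,250));a8=top(w8,(340,250,395,305));print(a7,a8)
print([blobs(w7,*o)[0]])
X=meet([(w7,a7[0]),(w8,a8[0])]);P=X[0]-[484.3,311.5,0];print(X,np.linalg.norm(P[:2]),np.arctan2(P[1],P[0]))
for w,a in((w7,a7),(w8,a8)):
    P=onplane(w,[a[0]],110)[0]-[484.3,311.5,0];print(P,np.linalg.norm(P[:2]),np.arctan2(P[1],P[0]))
E
```

```text
[(array([ 66. , 185.2]), [54, 179, 25, 14, 245]), (array([250.6, 253.5]), [246, 242, 9, 24, 117])]
(array([256.5388601 , 223.01554404]), array([ 19,  26,  16,  15, 193], dtype=int32)) (array([372.96153846, 288.73846154]), array([ 26,  33,  14,  12, 130], dtype=int32))
[[(array([258. , 215.8]), [247, 199, 21, 33, 492])]]
(array([483.51396765, 397.18387906, 108.65159975]), [np.float64(0.00028192474598586116), np.float64(0.0002819247459099811)]) 85.68748436693471 1.5799697012112037
[ -0.61264977  86.11356835 110.        ] 86.11574765280963 1.5779106462671832
[ -1.64308277  85.38585161 110.        ] 85.40165909903604 1.5900369852611387
```

The pointer is on the mark, the handle rests about 0.04 rad past contact as expected for a tight nut, the bystanders have not moved, and the robot is clear. Handing in.

```bash
python3 -c "
from workcell import bot
print(bot.sign_off())"
```

```text
the job is handed in; nothing more can be done
None
```

The depth stop's pointer stands on the red mark, and the jam nut was nipped at about 11.4 N at the handle and let go. The dish, timer and plates stayed where they were, and I handed the job in at about 26 s of the 54 s.

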